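Turn over the marker of the used-up paint

TASK

The paint in the green pot with the white lid is used up: flip the marker paddle on that pot's stand right over its pivot, from white to orange, so that it lies flat on the far side. Only press and push it with the fingertips, without gripping it; do not lift or shove the stands, leave the other pot's marker showing white, both pots in their rings and everything else where it is.

Things in the scene. Friction and masses are not known exactly. Their poses are not given: they have to be found in the camera images.
- green_stand: loose plywood stand of the green paint pot with the white lid, 0.9 kg: base 156 mm along x, 10 mm thick, from y = -39 to +83 mm. Origin: its underside, below the pivot's middle; x points away from the robot, z up. Four brass pillars 72 mm tall (x +-66, y +-21 mm) carry the paddle at either end of its swing. The pot stands in a ring at x 0, y +60 mm. Both stands look alike but for the pot
- brown_stand: loose plywood stand of the red-brown paint pot with the black lid, 0.9 kg: base 156 mm along x, 10 mm thick, from y = -39 to +83 mm. Origin: its underside, below the pivot's middle; x points away from the robot, z up. Four brass pillars 72 mm tall (x +-66, y +-21 mm) carry the paddle at either end of its swing. The pot stands in a ring at x 0, y +60 mm. Both stands look alike but for the pot
- green_marker (a joint): turn of the paddle by the green paint pot with the white lid. 0: level, towards the robot (stand's -x), white face up; pi/2: upright; pi (stop): level on the far side, orange up. Paddle 6 mm thick, 56 mm wide, 8 to 82 mm from the axle, 50 g; hinge friction 0.05 N m, it stays where left. A grey thumb tab, one piece with it, sticks out on the axle's other side: press it down and the paddle rises
- brown_marker (a joint): turn of the paddle by the red-brown paint pot with the black lid. 0: level, towards the robot (stand's -x), white face up; pi/2: upright; pi (stop): level on the far side, orange up. Paddle 6 mm thick, 56 mm wide, 8 to 82 mm from the axle, 50 g; hinge friction 0.05 N m, it stays where left. A grey thumb tab, one piece with it, sticks out on the axle's other side: press it down and the paddle rises
- green_axle (a point): middle of the green paint's hinge axle, 75 mm above the table; the axle runs along the stand's y between two wooden posts 18 mm deep along x (inner faces at y = +-30 mm, tops 83 mm above the table)
- green_tab (a point): point on the ribbed grey thumb tab of the green paint's marker, in mid-thickness, 35 mm from the axle; the tab is 26 mm wide, 6 mm thick and ends 42 mm from the axle
- green_edge (a point): middle of the outer edge of the green paint's marker paddle, 82 mm from the axle
- green_pot: green paint pot with the white lid, 32 mm across, 38 mm tall, loose in the ring on its stand; origin at the centre of its underside
- brown_pot: red-brown paint pot with the black lid, 32 mm across, 38 mm tall, loose in the ring on its stand; origin at the centre of its underside
- brass_dish: bystander: small clear open dish with brass pins, 36 mm across, 16 mm tall; origin at the centre of its underside
- tweezers: bystander: steel tweezers 98 mm long, lying on the table; origin at the centre of the underside
- spool: bystander: spool of pale thread, 25 mm across, 29 mm tall; origin at the centre of its underside
- glue: bystander: small black and blue glue bottle, 23x32x83 mm, standing; origin at the centre of its underside
Mind the look-alikes: they are no part of the job. What is shaped like the green_stand but pink is not meant.

How it is judged:
At the end, for the whole second after the job is handed in: The green pot's marker is turned right over (joint above 2.99 rad, the stop is at 3.14) and at rest, orange up; the other marker still lies white side up (below 0.2 rad); both stands stand level on the table and both pots are upright in the rings of their stands (value of joint green_marker above 2.99 rad and velocity of joint green_marker between -0.1 and 0.1 rad/s and value of joint brown_marker below 0.2 rad and horizontal distance between green_pot and green_stand between 0.045 and 0.075 m and horizontal distance between brown_pot and brown_stand between 0.045 and 0.075 m and angle between each of green_pot, green_stand, brown_pot, brown_stand's own z axis and vertical below 0.1 rad and height (world z) of each of green_pot, brown_pot below 0.016 m and linear speed of each of green_stand, brown_stand below 0.02 m/s and height (world z) of each of green_stand, brown_stand below 0.005 m); the robot touches nothing.
It fails at once if the marker is turned by gripping it (the fingers bear on it with more than 35 N in mid-swing, where a push needs under 10 N) (contact force between the fingers and green_stand above 35 N and value of joint green_marker between 0.3 and 2.7 rad).
It fails at once if the other pot's marker is raised (value of joint brown_marker above 0.35 rad).
It fails at once if a stand is lifted, tipped or shoved more than 30 mm ((height (world z) of green_stand above 0.012 m or angle between green_stand's own z axis and vertical above 0.15 rad or distance of green_stand from where it was at the start of the episode above 0.03 m) or (height (world z) of brown_stand above 0.012 m or angle between brown_stand's own z axis and vertical above 0.15 rad or distance of brown_stand from where it was at the start of the episode above 0.03 m)).
It fails at once if a paint pot is lifted or knocked out of its ring ((height (world z) of green_pot above 0.03 m or distance of green_pot from where it was at the start of the episode above 0.045 m) or (height (world z) of brown_pot above 0.03 m or distance of brown_pot from where it was at the start of the episode above 0.045 m)).
It fails at once if a bystander is moved more than 20 mm (distance of any of brass_dish, tweezers, spool, glue from where it was at the start of the episode above 0.02 m).
It also fails if it takes over 40 s, if anything falls off the work surface, if the arm or the gripper's body presses on something with over 40 N, if the wrist force passes 120 N, or if a joint passes its speed limit or range.

ROBOT

A 6-joint arm with a two-finger parallel gripper is mounted at the origin on a cart in front of the work surface, level with it; the furniture and walls round the work are solid. World frame = base frame: x ahead of the robot, y to its left, z up, the work surface at z = 0. Lengths are in m, angles in rad, forces in N, time in s.
With the tool pointing down it reaches from about 0.4 to 0.825 m from the base axis. Payload 7 kg.
Tool frame: the origin (TCP) lies midway between the tips of the shut fingers; the grasp point (between the pads) lies 19 mm behind it; z points along the fingers, x is the direction in which the jaws open and shut, and the axes are right-handed (so a half turn about z gives the same grasp; the last joint's range is limited). The gripper opens to 88 mm and grips with 3 to 60 N. Pads are 19 mm wide; open, the fingers measure 130 mm over their backs; the gripper's body (78 mm by 193 mm) begins 47 mm behind the grasp point.
Start: joints at [-0.921, 0.359, 0.012, 0, -1.224, -0.288], TCP at [0.239, -0.631, 0.199] pointing down, gripper open.
Joint ranges: [-3.07, 3.07], [-1.43, 2.12], [-1.02, 1.25], [-3.03, 1.67], [-3.05, -0], [-3.03, 3.03]. Speed limits (rad/s): [2.39, 2.39, 3.01, 3.14, 3.14, 3.14].

INTERFACE

Orientations are given as [roll, pitch, yaw] about the fixed x, y, z axes, in that order (R = Rz(yaw) Ry(pitch) Rx(roll)).
In Python, from station import arm, grab_frame, camera_params gives the robot as it stands.
- The arm moves only by the shell command python3 -m handwheel 'ROWS' [FORCE]. ROWS is JSON, a list that holds one entry, the list of rows, each a list of 5 numbers: the finger opening in m, from 0 to 0.0876, then the shift along the tool's x, y, z in m, then the turn about the tool's z in degrees. A call has 1 to 20 rows; each row is the pose to reach, as a shift and turn from the pose measured when the call began, along the tool's axes at that moment; what a row does not reach only later rows make up. A row lasts 1/12 s, in which the tool goes at most 41.7 mm and 7.16 degrees, less where a joint would pass 70% of its speed; a pose out of reach is approached as far as the arm can. A call with a gripper value outside its range is refused whole. The fingers move at their own pace and stop on an object; FORCE is the grip in N (left out, the last holds). Time passes only in rows, so rows that repeat a pose let the fingers close. It gives the time, the measured TCP pose, the force and the opening at its end, in the units of the state.
- arm.get_state(): the state, without advancing time (a new reading comes with each control period).
- grab_frame(name): name is "scene" or "top" or "wrist"; returns the picture (384x512x3 uint8, blue, green, red); there is no depth.
- camera_params(name): a dict with "intrinsics" (3x3 intrinsics, pixels), "R" (3x3) and "t" (3): a world point X has camera coordinates R X + t; the wrist camera has in their place "tool_from_camera" (4x4, takes a point from camera to tool coordinates, whose origin is the TCP and whose axes are the tool frame's). Camera axes: x right, y down, z forward; pixel columns grow to the right and rows downward; lengths in m; the calibration is good to about 2 mm. A picture is of the moment at which its call begins: read the wrist's pose just before it. camera_params takes no time and is no camera call.
- arm.job_done(): hands the job in, once; it reports no verdict.
The state is a dict: "t": time; "q": joint angles; "qd": joint speeds; "joint_efforts": joint torques, N m; "eef_pos": TCP position; "ee_rot": TCP orientation; "force": force on the tool from outside, world axes, zero at the start; "moment": the same for the moment, N m; "width": finger opening in m.
Only numpy, scipy, OpenCV 4.12 (cv2) and the standard library are available. Lean on these libraries where they do the work, as an engineer would, in place of code of your own. Each camera call takes 0.05 s, during which the arm holds its last target.

## Working session

There is one attempt and no reset: what is moved stays moved. The work goes in short steps, Python scripts to look and compute and a shell command to move; the robot and the scene stay as the last step left them, time stands still between calls to the robot, and variables do not carry over. Pictures are saved under pics/ and viewed, and the job is handed in when it is done.

```bash
ls; mkdir -p pics; python3 - <<'E'
from station import arm, grab_frame, camera_params
import cv2
print(arm.get_state())
for n in("scene","top"):
    cv2.imwrite(f"pics/{n}0.png",grab_frame(n)); print(n,camera_params(n))
print(camera_params("wrist"))
E
```

```text
pics
{'t': 0.0, 'q': array([-9.20880727e-01,  3.59418405e-01,  1.10742895e-02, -3.58279062e-04,
       -1.22409693e+00, -2.88039183e-01]), 'qd': array([ 2.25360082e-05,  5.38746983e-04, -5.34190978e-04, -1.74670662e-03,
        1.44122490e-04, -1.63447421e-03]), 'joint_efforts': array([-5.42303678e-04, -5.82724357e+01,  2.93059194e+01,  6.99701786e+00,
        7.06247418e-03, -1.53426822e-04]), 'eef_pos': array([ 0.23872041, -0.63081302,  0.19840759]), 'ee_rot': array([-3.14144832e+00, -1.67264019e-03,  1.93255060e+00]), 'force': array([-0.59590588, -0.33196979,  0.64036344]), 'moment': array([-0.02622095, -0.08171483, -0.04923495]), 'width': 0.08760765676739088}
scene {'intrinsics': array([[429.34923899,   0.        , 260.39679679],
       [  0.        , 429.34923899, 193.11719283],
       [  0.        ,   0.        ,   1.        ]]), 'R': array([[ 0.73989479, -0.67214369, -0.02790281],
       [-0.29418881, -0.28598438, -0.91195717],
       [ 0.60498649,  0.68296105, -0.40933551]]), 't': array([-0.25337733,  0.25884751,  0.88936769])}
top {'intrinsics': array([[349.50745084,   0.   
[... 194 characters left out ...]
    [-9.94182740e-01, -2.26992495e-02, -1.05287335e-01],
       [ 1.05247794e-01,  2.93300354e-03, -9.94441702e-01]]), 't': array([0.15551204, 0.48585925, 1.25888636])}
{'intrinsics': array([[279.64607117,   0.        , 253.83832494],
       [  0.        , 279.64607117, 186.21788245],
       [  0.        ,   0.        ,   1.        ]]), 'tool_from_camera': array([[ 9.99999839e-01, -5.65445435e-04,  3.98323589e-05,
         1.24032176e-04],
       [ 5.37177615e-04,  9.67752724e-01,  2.51901524e-01,
        -6.94570068e-02],
       [-1.80984441e-04, -2.51901462e-01,  9.67752872e-01,
        -1.85436411e-01],
       [ 0.00000000e+00,  0.00000000e+00,  0.00000000e+00,
         1.00000000e+00]])}
```

View pics/scene0.png

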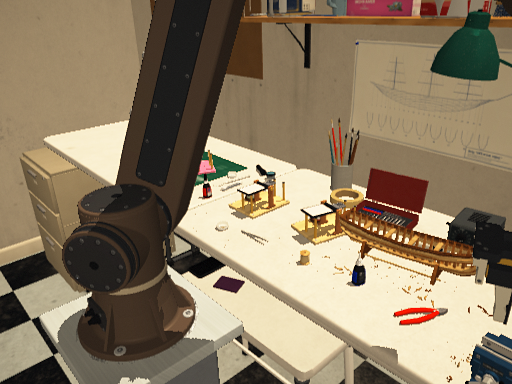

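View pics/top0.png

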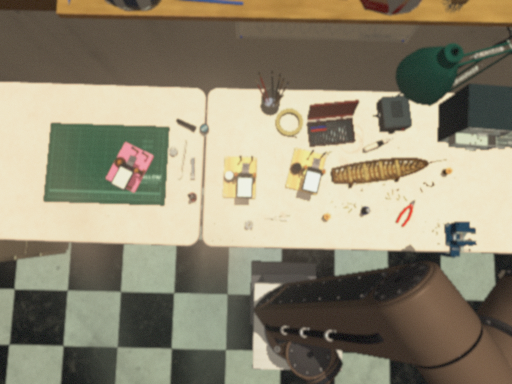

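```bash
python3 - <<'E'
import cv2,numpy as np
t=cv2.imread("pics/top0.png");s=cv2.imread("pics/scene0.png")
cv2.imwrite("pics/c1.png",cv2.resize(t[140:240,210:340],None,fx=6,fy=6,interpolation=cv2.INTER_CUBIC))
cv2.imwrite("pics/c2.png",cv2.resize(s[150:300,190:390],None,fx=4,fy=4,interpolation=cv2.INTER_CUBIC))
E
```

```text
(no output)
```

View pics/c1.png

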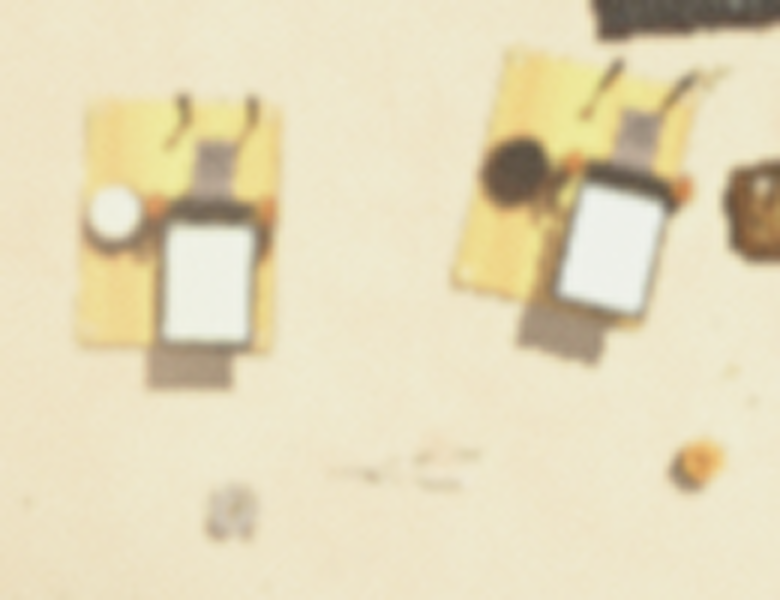

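View pics/c2.png

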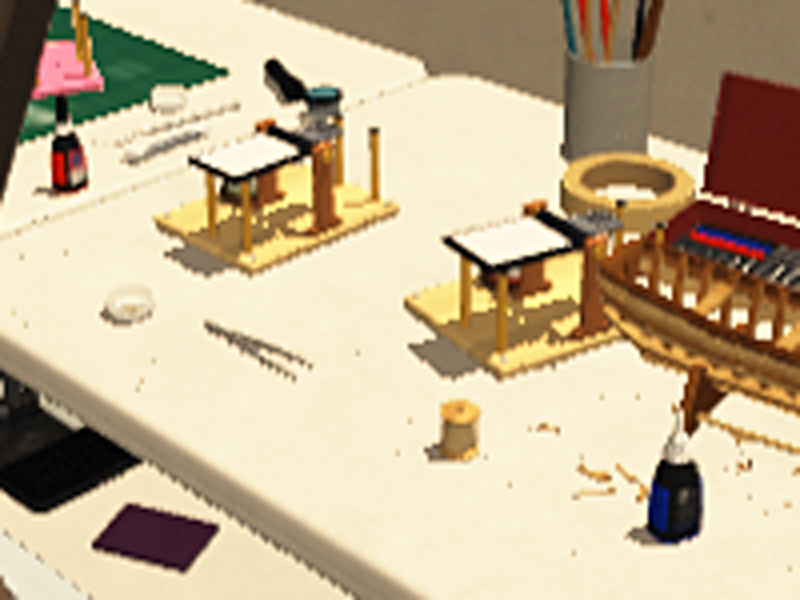

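Candidates in the top image: the left stand with the white-lid pot (pot at 229,176; axle about 245,175), the right stand with the black-lid pot (308,172), and the pink stand on the green mat (130,168). The left one fits the description. The brass dish is at about (248,225) and the tweezers at about (277,217). I'll measure the stand next.

```bash
cat > h.py <<'E'
import numpy as np,cv2
from station import arm,grab_frame,camera_params
from scipy.spatial.transform import Rotation as Ro
def ray(n,uv,z):
    p=camera_params(n);R,t,K=p["R"],p["t"],p["intrinsics"]
    c=-R.T@t; d=R.T@np.linalg.inv(K)@np.array([uv[0],uv[1],1.])
    return c+d*(z-c[2])/d[2]
def proj(n,X):
    p=camera_params(n);c=p["R"]@np.asarray(X)+p["t"];u=p["intrinsics"]@c;return u[:2]/u[2]
def totool(w):
    s=arm.get_state();R=Ro.from_euler('xyz',s["ee_rot"]).as_matrix()
    return R.T@(np.asarray(w)-s["eef_pos"])
E
python3 - <<'E'
from h import *
def whiterect(im,seed,f=8,r=30):
    x0,y0=seed[0]-r,seed[1]-r
    c=cv2.resize(im[y0:y0+2*r,x0:x0+2*r],None,fx=f,fy=f,interpolation=cv2.INTER_CUBIC)
    hsv=cv2.cvtColor(c,cv2.COLOR_BGR2HSV)
    m=((hsv[...,1]<45)&(hsv[...,2]>165)).astype(np.uint8)
    n,l,st,ce=cv2.connectedComponentsWithStats(m)
    k=l[r*f,r*f]; print(k,st[k])
    cn=max(cv2.findContours((l==k).astype(np.uint8),0,2)[0],key=cv2.contourArea)
    b=cv2.boxPoints(cv2.minAreaRect(cn))
    return (b+.5)/f-.5+[x0,y0]
im=cv2.imread("pics/top0.png")
for seed in((244,187),(312,181)):
    b=whiterect(im,seed);w=np.array([ray("top",p,.078) for p in b]);print(b.round(1).tolist(),w.round(4).tolist())
    e=[w[1]-w[0],w[2]-w[1]];L=[np.linalg.norm(v) for v in e];v=e[int(np.argmax(L))];v=v*np.sign(v[0])
    yaw=np.arctan2(v[1],v[0]);c=w.mean(0);d=np.array([np.cos(yaw),np.sin(yaw)])
    print("size",L,"yaw",np.degrees(yaw),"centre",c,"axle(r=45)",c[:2]+.045*d)
for n,uv,z in(("lid",(229,175.5),.048),("axle px",(245,175),.078),("postL",(236,174),.083),("postR",(254.7,174.7),.083),("dish",(248.5,225),.01)): print(n,ray("top",uv,z))
E
```

```text
9 [  184   162   125   162 18140]
[[236.5, 196.6], [237.2, 176.5], [252.2, 177.0], [251.5, 197.1]] [[0.4586, 0.2263, 0.078], [0.5299, 0.2259, 0.078], [0.5293, 0.1727, 0.078], [0.4581, 0.1734, 0.078]]
size [np.float64(0.07126438578315684), np.float64(0.05328518848202511)] yaw -0.2948033654335773 centre [0.49397953 0.19956733 0.078     ] axle(r=45) [0.53897893 0.19933579]
3 [  167   157   148   174 18739]
[[301.7, 189.0], [306.3, 169.7], [321.3, 173.3], [316.7, 192.6]] [[0.4906, -0.0029, 0.078], [0.5601, -0.0187, 0.078], [0.5484, -0.072, 0.078], [0.4791, -0.056, 0.078]]
size [np.float64(0.07120598008584914), np.float64(0.05463577731438106)] yaw -12.780980161895064 centre [ 0.51956773 -0.03740824  0.078     ] axle(r=45) [ 0.56345276 -0.04736336]
lid [0.53753025 0.2572167  0.048     ]
axle px [0.53605785 0.19833827 0.078     ]
postL [0.5381284  0.23004369 0.083     ]
postR [0.53713634 0.16399907 0.083     ]
dish [0.36074516 0.18267782 0.01      ]
```

```bash
python3 - <<'E'
from h import *
print(proj("scene",[.537,.199,.078]),proj("scene",[.537-.082,.199,.078]))
for w in([.239,-.631,.25],[.50,.02,.25],[.50,.199,.25]): print(totool(w).round(3))
E
```

```text
[263.00669903 184.26609447] [242.57522081 192.08429396]
[-0.     0.    -0.051]
[ 0.516  0.475 -0.051]
[ 0.684  0.538 -0.051]
```

```bash
python3 -m handwheel '[[[0.0,0,0,-0.05,0],[0.0,0,0,-0.05,0],[0,0.516,0.475,-0.05,7],[0,0.516,0.475,-0.05,14],[0,0.516,0.475,-0.05,20.7],[0,0.516,0.475,-0.05,20.7],[0,0.516,0.475,-0.05,20.7],[0,0.516,0.475,-0.05,20.7],[0,0.516,0.475,-0.05,20.7],[0,0.516,0.475,-0.05,20.7],[0,0.516,0.475,-0.05,20.7],[0,0.516,0.475,-0.05,20.7],[0,0.516,0.475,-0.05,20.7],[0,0.516,0.475,-0.05,20.7],[0,0.516,0.475,-0.05,20.7],[0,0.516,0.475,-0.05,20.7],[0,0.516,0.475,-0.05,20.7],[0,0.516,0.475,-0.05,20.7],[0,0.516,0.475,-0.05,20.7],[0,0.516,0.475,-0.05,20.7]]]' 10
python3 - <<'E'
from h import *
print(totool([.50,.199,.25]).round(4))
E
```

```text
t: 1.77
eef_pos: [0.5026, 0.0245, 0.249]
ee_rot: [3.141, -0.002, 1.575]
force: [0.1, -0.5, 0.3]
width: 0.0006
[ 0.1745 -0.0019 -0.0006]
```

```bash
python3 -m handwheel '[[[0,0.04,-0.01,0,0],[0,0.08,-0.03,0,0],[0,0.12,-0.05,0,0],[0,0.16,-0.05,0,0],[0,0.1745,-0.05,0,0],[0,0.1745,-0.05,0,0],[0,0.1745,-0.05,0,0],[0,0.1745,-0.05,0,0]]]'
python3 - <<'E'
from h import *
cv2.imwrite("pics/w1.png",grab_frame("wrist"));cv2.imwrite("pics/s1.png",grab_frame("scene"))
im=cv2.imread("pics/s1.png");cv2.imwrite("pics/s1c.png",cv2.resize(im[80:260,150:350],None,fx=3,fy=3))
E
```

```text
t: 2.43
eef_pos: [0.4518, 0.1985, 0.2493]
ee_rot: [3.141, -0.002, 1.575]
force: [0.4, -0.3, 0.5]
width: 0.0006
```

View pics/w1.png

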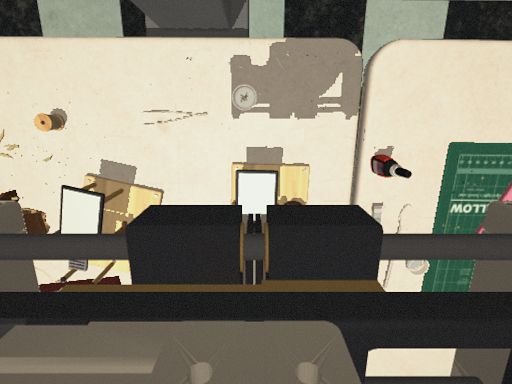

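View pics/s1c.png

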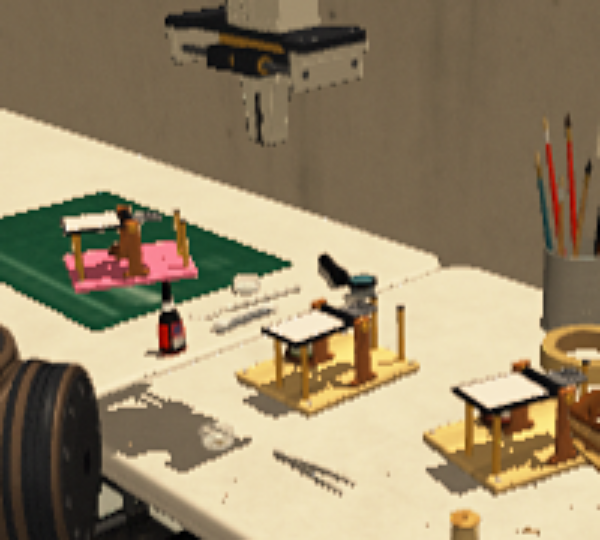

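The wrist view shows the green stand's white paddle at about (257,187), centred ahead of the fingers, and the wide gripper body lies along world y as I assumed. I'll cross-check the lateral position from this view.

```bash
python3 - <<'E'
from h import *
im=cv2.imread("pics/w1.png");c=cv2.resize(im[140:220,210:330],None,fx=6,fy=6,interpolation=cv2.INTER_CUBIC);cv2.imwrite("pics/w1c.png",c)
s=arm.get_state();R=Ro.from_euler('xyz',s["ee_rot"]).as_matrix();p=camera_params("wrist");T=p["tool_from_camera"]
def wray(uv,z):
    d=R@T[:3,:3]@np.linalg.inv(p["intrinsics"])@[uv[0],uv[1],1];o=s["eef_pos"]+R@T[:3,3];return o+d*(z-o[2])/d[2]
g=cv2.cvtColor(im,cv2.COLOR_BGR2HSV)
m=((g[...,1]<40)&(g[...,2]>150)).astype(np.uint8);n,l,st,ce=cv2.connectedComponentsWithStats(m,connectivity=4);k=l[186,256];print(st[k])
x,y,w,h=st[k][:4]
for uv in((x,y),(x+w-1,y),(x,y+20),(x+w-1,y+20)):print(wray(uv,.078).round(4))
E
```

```text
[ 238  173   38   48 1420]
[0.4578 0.1771 0.078 ]
[0.4577 0.2253 0.078 ]
[0.4849 0.1768 0.078 ]
[0.4848 0.2259 0.078 ]
```

View pics/w1c.png

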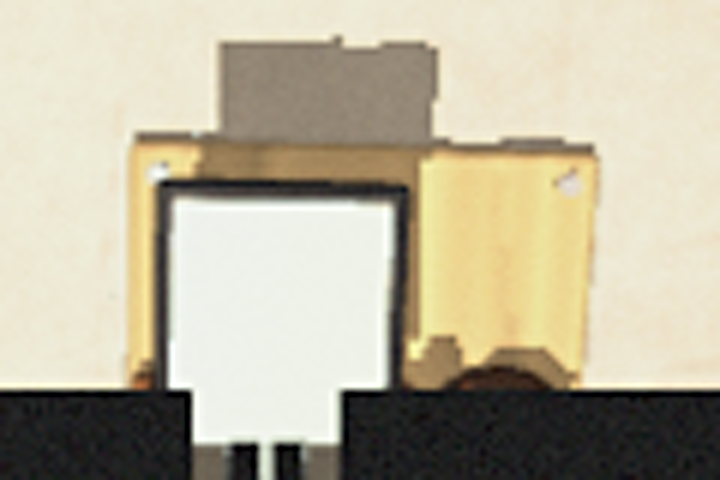

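```bash
python3 -m handwheel '[[[0,0.001,0.04,0,0],[0,0.001,0.08,0,0],[0,0.001,0.115,0,0],[0,0.001,0.115,0,0],[0,0.001,0.115,0.04,0],[0,0.001,0.115,0.08,0],[0,0.001,0.115,0.12,0],[0,0.001,0.115,0.15,0],[0,0.001,0.115,0.155,0],[0,0.001,0.115,0.155,0],[0,0.001,0.115,0.155,0]]]'
python3 - <<'E'
from h import *
im=grab_frame("scene");cv2.imwrite("pics/s2c.png",cv2.resize(im[100:250,180:330],None,fx=4,fy=4,interpolation=cv2.INTER_CUBIC))
E
```

```text
t: 3.45
eef_pos: [0.5683, 0.1994, 0.0961]
ee_rot: [3.14, -0.002, 1.574]
force: [0.1, 0.1, 0.4]
width: 0.0005
```

View pics/s2c.png

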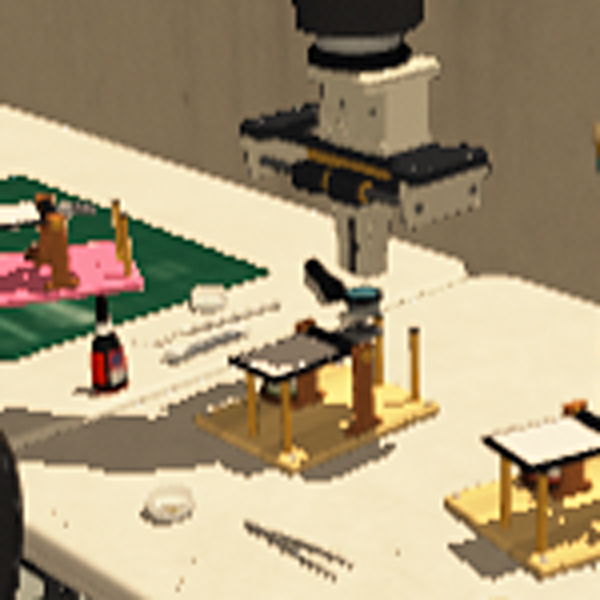

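The fingertips at crop (362,272) are straight above the grey tab at (360,312). Pressing down.

```bash
python3 -m handwheel '[[[0,0,0,0.008,0],[0,0,0,0.014,0],[0,0,0,0.018,0],[0,0,0,0.022,0],[0,0,0,0.026,0],[0,0,0,0.03,0],[0,0,0,0.034,0],[0,0,0,0.038,0],[0,0,0,0.041,0],[0,0,0,0.043,0],[0,0,0,0.043,0]]]'
python3 - <<'E'
from h import *
im=grab_frame("scene");cv2.imwrite("pics/s3c.png",cv2.resize(im[100:250,180:330],None,fx=4,fy=4,interpolation=cv2.INTER_CUBIC))
E
```

```text
t: 4.42
eef_pos: [0.5686, 0.1999, 0.0533]
ee_rot: [3.139, -0.003, 1.574]
force: [-0.7, -0.2, -0.3]
width: 0.0005
```

View pics/s3c.png

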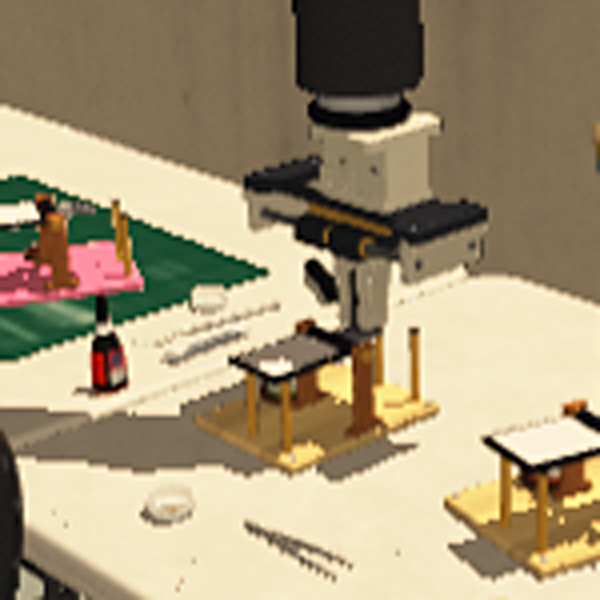

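```bash
python3 - <<'E'
from h import *
s=arm.get_state();print(s["eef_pos"],s["force"],s["t"])
for X in([.537,.199,.075],[.572,.199,.078],[.579,.199,.075],s["eef_pos"],[.537,.23,.083],[.537,.168,.083],[.455,.199,.075]):print(X,((proj("scene",X)-[180,100])*4).round(),proj("top",X).round(1))
cv2.imwrite("pics/w4.png",grab_frame("wrist"))
t=grab_frame("top");cv2.imwrite("pics/t4.png",cv2.resize(t[140:240,210:340],None,fx=6,fy=6,interpolation=cv2.INTER_CUBIC))
E
```

```text
[0.56874781 0.20000717 0.05365936] [ 0.54923524  0.07866322 -0.76010561] 4.4667
[0.537, 0.199, 0.075] [332. 341.] [244.8 174.9]
[0.572, 0.199, 0.078] [365. 324.] [245.1 165. ]
[0.579, 0.199, 0.075] [372. 325.] [245.1 163.2]
[0.56874781 0.20000717 0.05365936] [362. 354.] [244.9 167.1]
[0.537, 0.23, 0.083] [305. 320.] [236.  174.3]
[0.537, 0.168, 0.083] [360. 342.] [253.6 174.7]
[0.455, 0.199, 0.075] [250. 372.] [244.2 197.9]
```

View pics/w4.png

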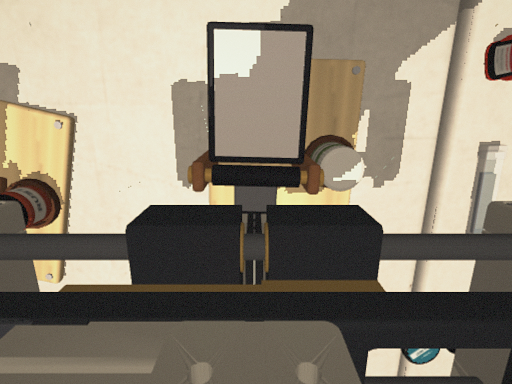

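View pics/t4.png

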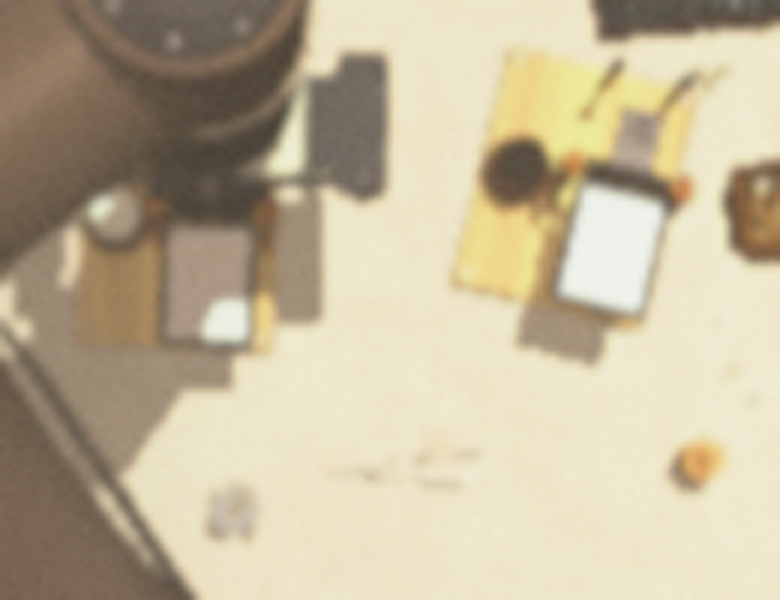

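```bash
python3 - <<'E'
import cv2
im=cv2.imread("pics/w4.png");cv2.imwrite("pics/w4c.png",cv2.resize(im[150:310,200:310],None,fx=5,fy=5)[:600])
cv2.imwrite("pics/w4d.png",cv2.resize(im[180:300,225:285],None,fx=5,fy=5))
s=cv2.imread("pics/s3c.png");cv2.imwrite("pics/s3d.png",cv2.resize(s[220:420,220:460],None,fx=3,fy=3))
E
```

```text
(no output)
```

View pics/w4c.png

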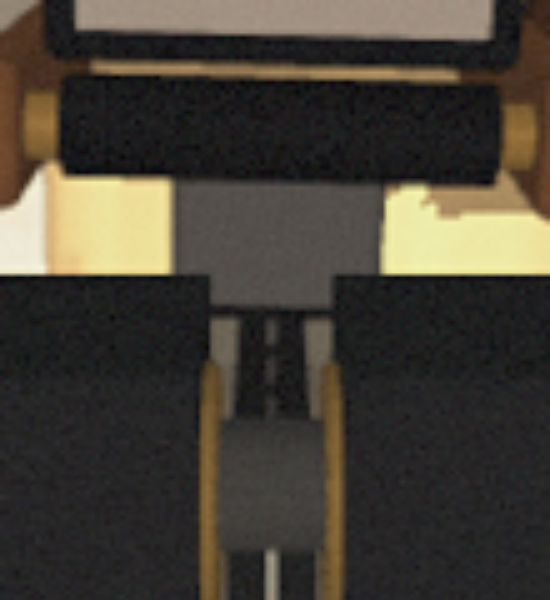

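View pics/s3d.png

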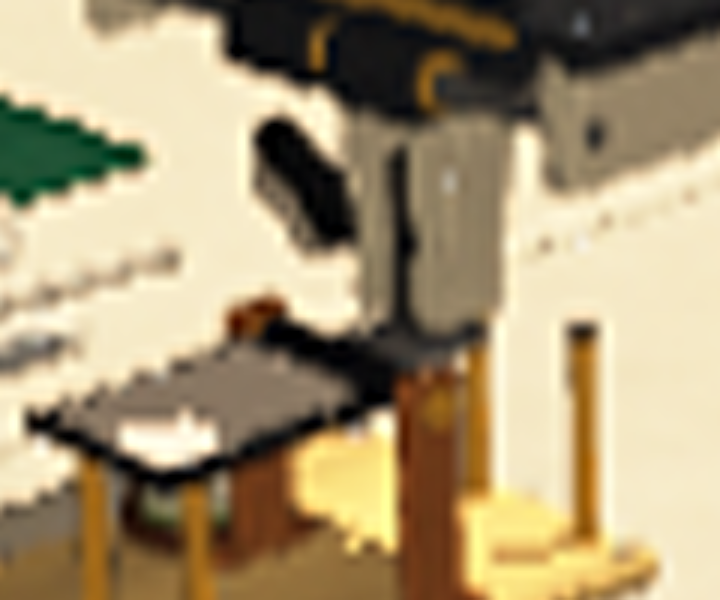

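The paddle is still level. In both the scene and wrist views the real fingertips sit about 17 to 20 mm above the reported TCP, so they are only just touching the tab. I'll press further in small steps and check.

```bash
python3 -m handwheel '[[[0,0,0,0.003,0],[0,0,0,0.006,0],[0,0,0,0.009,0],[0,0,0,0.012,0],[0,0,0,0.012,0]]]'
python3 - <<'E'
from h import *
print(arm.get_state()["force"])
im=grab_frame("scene");cv2.imwrite("pics/s5c.png",cv2.resize(im[150:210,225:305],None,fx=8,fy=8,interpolation=cv2.INTER_CUBIC))
E
```

```text
t: 4.98
eef_pos: [0.5689, 0.2003, 0.0415]
ee_rot: [3.138, -0.003, 1.574]
force: [0.3, 1.6, 1.6]
width: 0.0003
[0.26645047 1.55203768 1.61176553]
```

View pics/s5c.png

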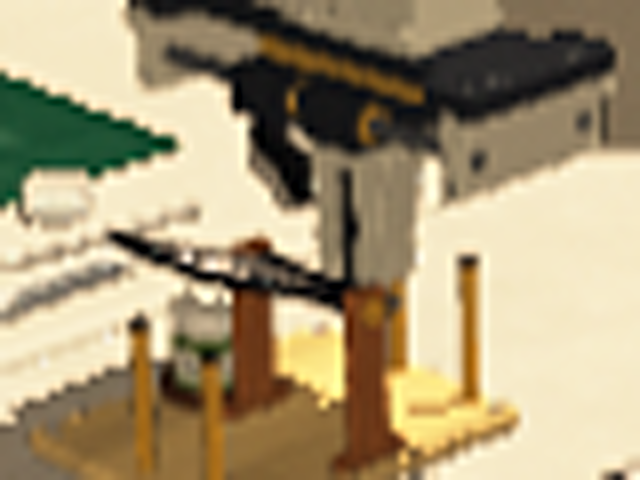

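The paddle is rising to roughly 25° and the green pot is now visible on this stand, so the choice is confirmed. Continuing the press.

```bash
python3 -m handwheel '[[[0,0,0,0.003,0],[0,0,0,0.006,0],[0,0,0,0.009,0],[0,0,0,0.012,0],[0,0,0,0.012,0]]]'
python3 - <<'E'
from h import *
im=grab_frame("scene");cv2.imwrite("pics/s6c.png",cv2.resize(im[150:210,225:305],None,fx=8,fy=8,interpolation=cv2.INTER_CUBIC))
E
```

```text
t: 5.45
eef_pos: [0.5687, 0.2002, 0.0289]
ee_rot: [3.139, -0.003, 1.574]
force: [0.7, 0.2, -0.2]
width: 0.0006
```

View pics/s6c.png

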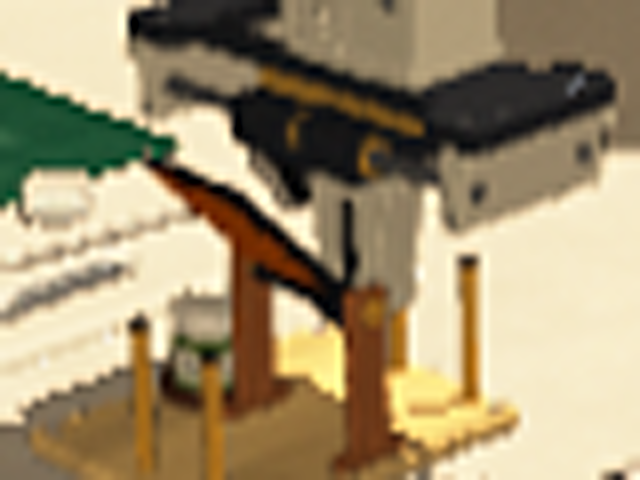

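```bash
python3 - <<'E'
from h import *
for th in range(30,75,5):
    a=np.radians(th)
    print(th,[((proj("scene",[.537-.082*np.cos(a),.199+y,.075+.082*np.sin(a)])-[225,150])*8).round() for y in(.028,-.028)])
E
```

```text
30 [array([110., 213.]), array([209., 254.])]
35 [array([117., 196.]), array([216., 235.])]
40 [array([126., 178.]), array([225., 218.])]
45 [array([135., 162.]), array([234., 200.])]
50 [array([145., 146.]), array([245., 184.])]
55 [array([156., 131.]), array([256., 169.])]
60 [array([168., 117.]), array([268., 154.])]
65 [array([181., 105.]), array([281., 141.])]
70 [array([194.,  93.]), array([294., 130.])]
```

```bash
python3 -m handwheel '[[[0,0,0,-0.02,0],[0,0,0,-0.06,0],[0,0,0,-0.1,0],[0,0,0,-0.141,0],[0,0,0,-0.141,0],[0,0,-0.04,-0.141,0],[0,0,-0.08,-0.141,0],[0,0,-0.114,-0.141,0],[0,0,-0.114,-0.141,0],[0,0,-0.114,-0.141,0]]]'
python3 - <<'E'
from h import *
im=grab_frame("scene");cv2.imwrite("pics/s7c.png",cv2.resize(im[130:210,205:305],None,fx=7,fy=7,interpolation=cv2.INTER_CUBIC))
E
```

```text
t: 6.33
eef_pos: [0.453, 0.1994, 0.1703]
ee_rot: [3.138, -0.004, 1.576]
force: [0.7, 0.2, 0.2]
width: 0.0007
```

View pics/s7c.png

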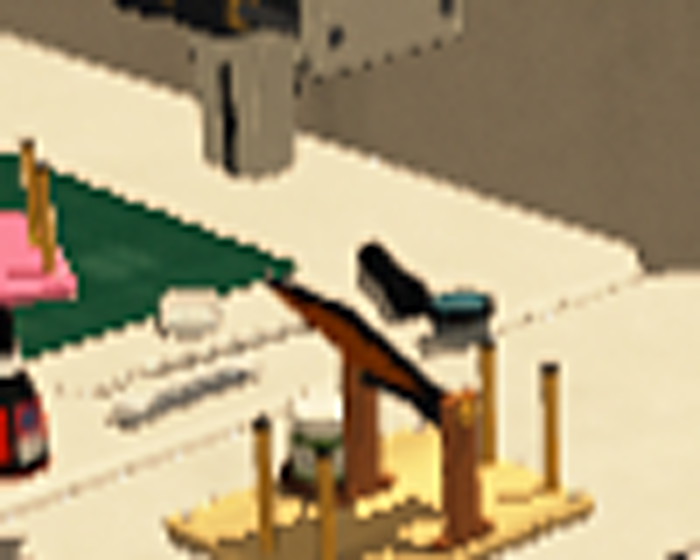

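```bash
python3 - <<'E'
from h import *
for z in(.17,.18,.19,.2):print(z,[((proj("scene",[.453+dx,.199+dy,z])-[205,130])*7).round() for dx,dy in((0,0),(-.0095,-.02),(.0095,-.02),(-.0095,.02))])
E
```

```text
0.17 [array([249., 231.]), array([263., 249.]), array([299., 237.]), array([200., 225.])]
0.18 [array([248., 208.]), array([262., 225.]), array([298., 213.]), array([199., 202.])]
0.19 [array([247., 184.]), array([261., 202.]), array([297., 190.]), array([198., 179.])]
0.2 [array([246., 161.]), array([260., 178.]), array([296., 167.]), array([196., 156.])]
```

Fingertips appear to be about 27 mm above the reported TCP, and the paddle holds near 50°. Next I'll go down behind it and push it forward to roughly upright.

```bash
python3 -m handwheel '[[[0,0,0,0.03,0],[0,0,0,0.06,0],[0,0,0,0.079,0],[0,0,0,0.079,0],[0,0,0.01,0.079,0],[0,0,0.018,0.079,0],[0,0,0.024,0.079,0],[0,0,0.03,0.079,0],[0,0,0.036,0.079,0],[0,0,0.042,0.079,0],[0,0,0.048,0.079,0],[0,0,0.054,0.079,0],[0,0,0.06,0.079,0],[0,0,0.066,0.079,0],[0,0,0.072,0.079,0],[0,0,0.072,0.079,0]]]'
python3 - <<'E'
from h import *
im=grab_frame("scene");cv2.imwrite("pics/s8c.png",cv2.resize(im[130:210,205:305],None,fx=7,fy=7,interpolation=cv2.INTER_CUBIC))
E
```

```text
t: 7.72
eef_pos: [0.5275, 0.2003, 0.0914]
ee_rot: [3.138, -0.003, 1.575]
force: [0.6, 1.0, 0.5]
width: 0.0003
```

View pics/s8c.png

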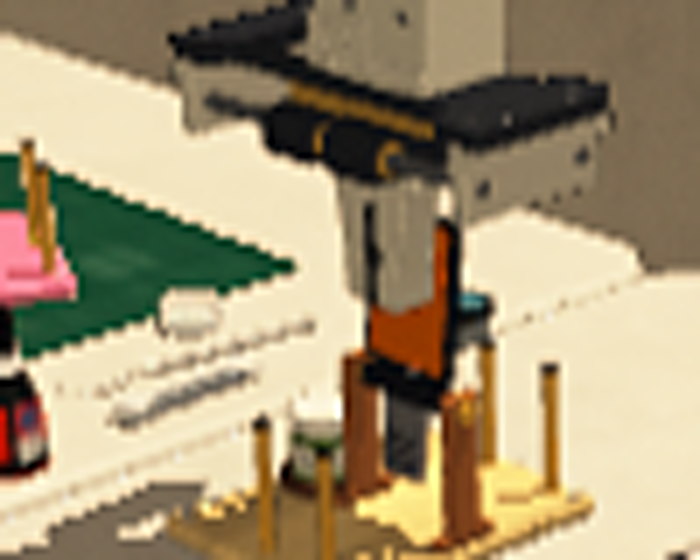

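Upright now, pushed on the orange face. Following the arc over and down.

```bash
python3 -m handwheel '[[[0,0,0.006,0,0],[0,0,0.012,0,0],[0,0,0.018,0,0],[0,0,0.024,0,0],[0,0,0.03,0.001,0],[0,0,0.036,0.004,0],[0,0,0.041,0.008,0],[0,0,0.045,0.013,0],[0,0,0.049,0.018,0],[0,0,0.052,0.023,0],[0,0,0.054,0.028,0],[0,0,0.055,0.032,0],[0,0,0.055,0.032,0]]]'
python3 - <<'E'
from h import *
im=grab_frame("scene");cv2.imwrite("pics/s9c.png",cv2.resize(im[130:210,205:305],None,fx=7,fy=7,interpolation=cv2.INTER_CUBIC))
E
```

```text
t: 8.85
eef_pos: [0.5819, 0.2004, 0.0584]
ee_rot: [3.139, -0.003, 1.575]
force: [-0.4, 0.5, -0.4]
width: 0.0005
```

View pics/s9c.png

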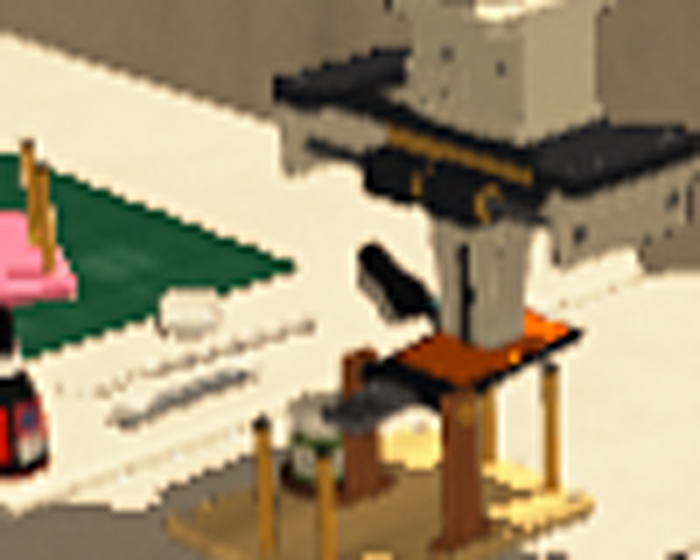

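```bash
python3 -m handwheel '[[[0,0,0,0.002,0],[0,0,0,0.004,0],[0,0,0,0.006,0],[0,0,0,0.006,0]]]'
```

```text
t: 9.23
eef_pos: [0.5819, 0.2006, 0.0528]
ee_rot: [3.138, -0.003, 1.575]
force: [-0.0, 0.4, -0.4]
width: 0.001
```

```bash
python3 -m handwheel '[[[0,0,0,0.001,0],[0,0,0,0.002,0],[0,0,0,0.002,0]]]'; python3 -m handwheel '[[[0,0,0,0.001,0],[0,0,0,0.002,0],[0,0,0,0.002,0]]]'
```

```text
t: 9.48
eef_pos: [0.582, 0.2006, 0.0512]
ee_rot: [3.138, -0.003, 1.575]
force: [-0.5, 0.3, 2.2]
width: 0.0005
t: 9.73
eef_pos: [0.5821, 0.2006, 0.0509]
ee_rot: [3.137, -0.003, 1.575]
force: [-5.5, -0.6, 13.8]
width: 0.0001
```

The force rose to 13.8 N while z barely changed, so the paddle is at its stop. Lifting clear and moving back towards the robot.

```bash
python3 -m handwheel '[[[0,0,0,-0.01,0],[0,0,0,-0.04,0],[0,0,0,-0.08,0],[0,0,0,-0.12,0],[0,0,0,-0.16,0],[0,0,0,-0.2,0],[0,0,-0.04,-0.2,0],[0,0,-0.08,-0.2,0],[0,0,-0.12,-0.2,0],[0,0,-0.13,-0.2,0],[0,0,-0.13,-0.2,0]]]'
python3 - <<'E'
from h import *
im=grab_frame("scene");cv2.imwrite("pics/s10c.png",cv2.resize(im[130:250,190:350],None,fx=5,fy=5,interpolation=cv2.INTER_CUBIC))
t=grab_frame("top");cv2.imwrite("pics/t10.png",cv2.resize(t[140:240,210:340],None,fx=6,fy=6,interpolation=cv2.INTER_CUBIC))
E
```

```text
t: 10.65
eef_pos: [0.4488, 0.1991, 0.2517]
ee_rot: [3.136, -0.006, 1.577]
force: [1.0, -0.3, -0.1]
width: 0.0003
```

View pics/s10c.png

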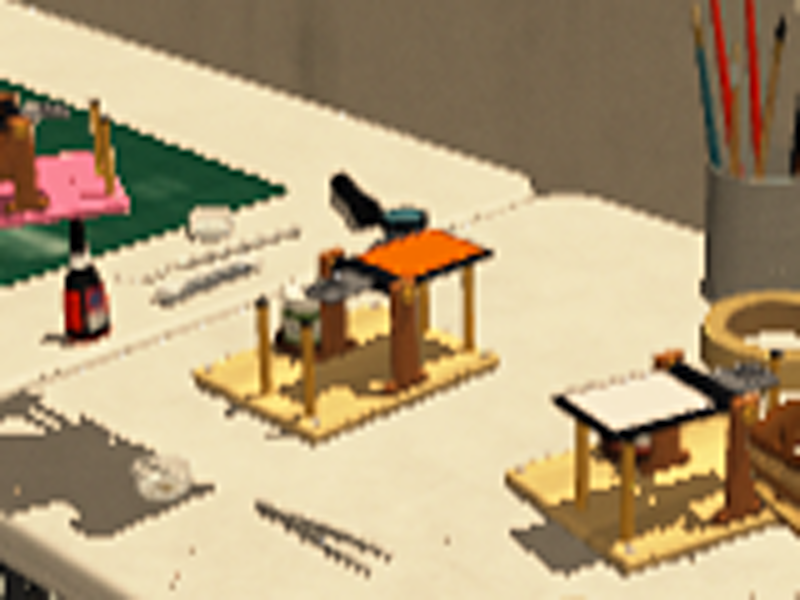

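View pics/t10.png

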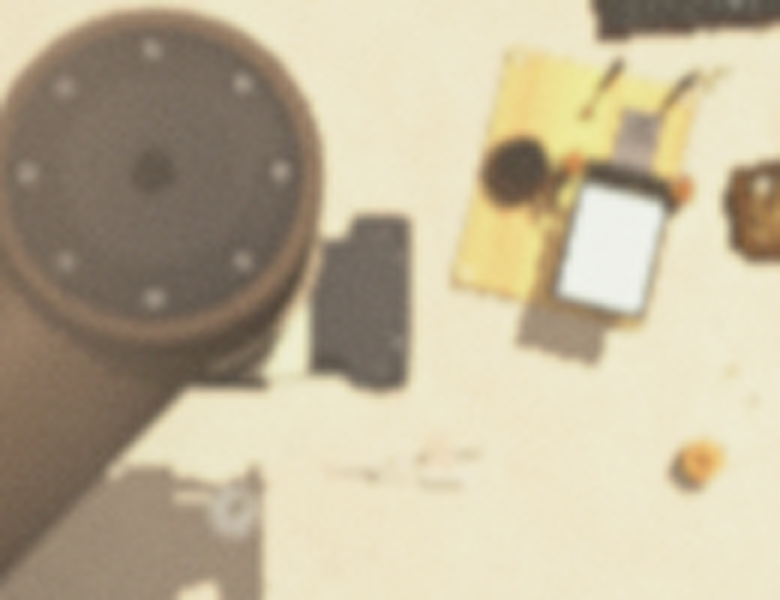

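The paddle lies flat on the far pillars with orange up, at about crop (430,255). The pot is in its ring at (300,320), and the other marker is still white. The gripper is clear, so I'm handing the job in.

```bash
python3 - <<'E'
from station import arm
print(arm.job_done()); s=arm.get_state(); print(s["t"],s["force"])
E
```

```text
the job is handed in; nothing more can be done
None
the job is handed in; nothing more can be done
```

I turned the green pot's marker right over to orange and handed the job in at about 10.7 s of the 40 s allowed. With the fingers shut, I pressed the thumb tab until the paddle stood at about 50°. I then pushed the paddle from the robot's side over upright, followed it down, and pressed it onto its stop.

**Last checks:**
- **Green marker:** the final scene picture shows it flat on the far pillars, orange up. At the stop the force rose to 13.8 N; in the readings before that, at the end of each move, it stayed under about 3 N. I saw no force readings between those.
- **Other objects:** the green pot is in its ring, the brown marker is still white side up, and the stands, dish, tweezers and spool look unmoved. I judged this by eye, without measuring displacements. The glue bottle was not in the last pictures.
- **Robot:** the gripper was about 250 mm above the table, touching nothing. In the last top view the arm hid the green stand, so only the scene camera confirms the final state there.

**Disagreement:** the pictures showed the fingertips 17 to 29 mm above the reported TCP. My first press therefore only just touched the tab, and I set the later heights from the images.

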